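# Bring the handpiece hanger round the bent bench rod

## Task

Slide the handpiece hanger along the bent steel rod, round the bend, until it is fully home against the stop disc at the rod's free end, then let go of it. Ease it along gently so that it never binds or strains the rod, and leave the other things on the bench where they are.

Things in the scene. Friction and masses are not known exactly. Their poses are not given: they have to be found in the camera images.
- stand: Fixed stand: steel base 120 x 100 x 16 mm, post 18 mm in diameter, 164 mm high. Origin under the post, at the base's underside; z up. From the post a round rigid steel rod, 10 mm in diameter, runs level, its axis 150 mm above the bench: straight along the stand's +x for 115 mm from the post's axis (fixed disc on it at 12 to 20 mm), then a bend to the left, then straight to a stop disc.
- bend_start (a point): Point on the rod's axis where the first straight ends and the bend begins, 115 mm along the stand's +x from the post's axis. Axes as the stand's. The bend lies level and turns towards +y (left) by 70 degrees give or take 8: it was bent by hand, its angle differs each time and is not reported, so find it by feel or by eye.
- bend_centre (a point): Centre of curvature of the bend (exact centre-line radius 70 mm): 70 mm towards +y from bend_start, at rod height. Axes as the stand's. After the bend the rod is straight for exactly 115 mm up to the near face of the stop disc (26 mm in diameter, 10 mm thick). Whatever the bend angle, the origin of a hanger that is fully home is 124.5 mm from this point horizontally.
- hanger: Loose aluminium hanger, about 140 g: a collar 24 mm in diameter, 24 mm long, bore 13 mm, threaded on the rod's first straight; on top a flat tab, 24 mm along the rod, 10 mm thick across, from 11 to 53 mm above the bore's axis; below, a steel double hook 52 mm down, 33 mm to each side. Origin mid-bore, x along the bore away from the post, z up. It hangs with the bore's axis 1.5 mm under the rod's axis.
- cast: Loose plaster dental cast, 62 x 56 x 34 mm, a bystander. Origin at the centre of its underside.
- bur_block: Loose white bur holder with small burs standing in it, 50 x 100 mm, 51 mm high, a bystander. Origin at the centre of its underside.
- wax_jar: Loose amber glass jar with a steel lid, 44 mm in diameter, 50 mm high, a bystander. Origin at the centre of its underside.
Not all that is in view belongs to the job. Of the things like the hanger, leave any that is orange; of the rest the smaller one is meant.

How it is judged (in metres and radians):
On the way, in this order (a step that is already met when the one before it is completed fails the run):
1. the hanger is in the bend (x of hanger in the frame of bend_start above 0.02 m and y of hanger in the frame of bend_start below 0.06 m), for 0.05 s.
2. the hanger is home against the stop disc (horizontal distance between hanger and bend_centre above 0.1218 m and y of hanger in the frame of bend_start above 0.1 m), for 0.2 s.
At the end, for the whole second after the job is handed in: The hanger is on the far straight, home against the stop disc within about 3 mm (its middle at least 121.8 mm horizontally from the bend's centre), hanging still and released (all of step 2 and linear speed of hanger below 0.02 m/s); the robot touches nothing.
It fails at once if the hanger is forced against the rod or stop (more than 20 N) (contact force between hanger and stand above 20 N).
It fails at once if the cast is shifted by more than 10 mm (distance of cast from where it was at the start of the episode above 0.01 m).
It fails at once if the bur holder is shifted by more than 10 mm (distance of bur_block from where it was at the start of the episode above 0.01 m).
It fails at once if the wax jar is shifted by more than 10 mm (distance of wax_jar from where it was at the start of the episode above 0.01 m).
It also fails if it takes over 64 s, if anything falls off the work surface, if the arm or the gripper's body presses on something with over 40 N, if the wrist force passes 120 N, or if a joint passes its speed limit or range.

## Robot

A 6-joint arm with a two-finger parallel gripper is mounted at the origin on the work surface. World frame = base frame: x ahead of the robot, y to its left, z up, the work surface at z = 0. Lengths are in mm, angles in rad, forces in N, time in s.
With the tool pointing down it reaches from about 300 to 775 mm from the base axis. Payload 14.6 kg.
Tool frame: the origin (TCP) lies between the finger pads; the fingertips stand 19 mm ahead of it and the grasp point (between the pads) is the TCP (manip.tcp_to_tips is the distance from the TCP to the fingertips, in mm); x points along the fingers, z is the direction in which the jaws open and shut, and the axes are right-handed (so a half turn about x gives the same grasp; the last joint's range is limited). The gripper opens to 94 mm and grips with 3 to 60 N. Pads are 16 mm wide; open, the fingers measure 119 mm over their backs; the gripper's body (75 mm by 177 mm) begins 78 mm behind the grasp point.
Start: joints at [1.114, 0.3, 1.521, -0, 1.321, -0.067], TCP at [208.998, 508.733, 224.446] pointing down, gripper open.
Joint ranges: [-3.03, 3.03], [-0.79, 2.21], [0.23, 2.52], [-1.04, 4.18], [0, 3.07], [-2.55, 2.55]. Speed limits (rad/s): [2.22, 2.22, 2.57, 3.14, 3.14, 3.14].

## Interface

Orientations are given as [roll, pitch, yaw] about the fixed x, y, z axes, in that order (R = Rz(yaw) Ry(pitch) Rx(roll)).
In Python, from cell import manip gives the robot as it stands.
- The arm moves only by the tool jog_arm, never from a script. Its argument "moves" is a list that holds one entry, the list of rows, each a list of 6 numbers: the shift along the world's x, y, z in mm, then the turn, a rotation vector about the world's x, y, z in degrees. In form: [[[dx, dy, dz, wx, wy, wz], ...]]. A call has 1 to 5 rows; each row shifts and turns the pose as measured when the row begins; what a row does not reach is not made up. A row lasts 1/10 s, in which the tool goes at most 50 mm and 8.59 degrees, less where a joint would pass 70% of its speed; a pose out of reach is approached as far as the arm can. A call is refused whole if a number of a shift passes 50 or a number of a turn 8.59, either way. A call with a gripper value outside its range is refused whole. "gripper" is the opening, from -1 (shut) to 1 (fully open), set as the call begins (left out, the last holds). The fingers move at their own pace and stop on an object; "squeeze" is the grip in N (left out, the last holds). Time passes only in rows, so rows that do not move let the fingers close. It gives the time, the measured TCP pose, the force and the opening at its end, in the units of the state.
- manip.read_state(): the state, without advancing time (a new reading comes with each control period).
- manip.camera(name): name is "side" or "top" or "wrist"; returns (picture, depth): 384x512x3 uint8, blue, green, red; 384x512 float32, mm along the optical axis (not along the pixel's ray), 0 where there is no reading.
- manip.camera_params(name): a dict with "fx", "fy", "cx", "cy" (pixels), "dist" ([k1, k2, p1, p2, k3] as OpenCV has them; the pictures are not rectified), "rvec" (rotation vector, rad) and "tvec" (3), from world to camera coordinates, as OpenCV has them. Camera axes: x right, y down, z forward; pixel columns grow to the right and rows downward; lengths in mm; the calibration is good to about 2 mm. A picture is of the moment at which its call begins: read the wrist's pose just before it. camera_params takes no time and is no camera call; for the wrist camera it gives the pose at the moment of the call.
- manip.sign_off(): hands the job in, once; it reports no verdict.
The state is a dict: "clock": time; "joints": joint angles; "qd": joint speeds; "effort": joint torques, N m; "eef_pos": TCP position; "eef_rot": TCP orientation; "wrist_force": force on the tool from outside, world axes, zero at the start; "moment": the same for the moment, N m; "finger_gap": finger opening in mm.
Only numpy, scipy, OpenCV 4.12 (cv2) and the standard library are available. Lean on these libraries where they do the work, as an engineer would, in place of code of your own. Each camera call takes 0.05 s, during which the arm holds its last target. There are 200 camera calls.

## Working session

There is one attempt and no reset: what is moved stays moved. The work goes in short steps, Python scripts to look and compute and a tool call to move; the robot and the scene stay as the last step left them, time stands still between calls to the robot, and variables do not carry over. Pictures are saved under pics/ and viewed, about 8 in all and at most 12, crops included, and the job is handed in when it is done.

Besides the shell and the picture viewer there is one more tool, called after "Emit:" by a JSON object that holds its "method" and its "body". jog_arm: Moves the arm, as the interface text tells. Its arguments: {"type":"object","properties":{"moves":{"type":"array","items":{"type":"array","items":{"type":"array","items":{"type":"number"}}}},"gripper":{"type":"number"},"squeeze":{"type":"number"}},"required":["moves"]}

```bash
mkdir -p pics; ls
cat > h.py <<'E'
import numpy as np, cv2
from cell import manip
def grab(n):
    p=manip.camera_params(n); im,d=manip.camera(n); np.savez('/tmp/'+n+'.npz',im=im,d=d,K=np.array([[p['fx'],0,p['cx']],[0,p['fy'],p['cy']],[0,0,1]]),dist=np.array(p['dist'],float),r=np.array(p['rvec'],float),t=np.array(p['tvec'],float)); return im
def cloud(n):
    z=np.load('/tmp/'+n+'.npz'); d=z['d']; v,u=np.mgrid[:384,:512]
    q=cv2.undistortPoints(np.stack([u,v],-1).reshape(-1,1,2).astype(float),z['K'],z['dist']).reshape(384,512,2)
    P=np.dstack([q*d[...,None],d]); R=cv2.Rodrigues(z['r'])[0]
    W=(P-z['t'].reshape(3))@R; W[d==0]=np.nan
    return z['im'],W
E
python3 - <<'E'
from h import *
a=grab('top');b=grab('side')
cv2.imwrite('pics/1.png',cv2.resize(a,(800,600))); cv2.imwrite('pics/2.png',cv2.resize(b,(800,600)))
print(manip.read_state())
E
```

```text
pics
{'clock': 0.1, 'joints': array([ 1.11439093e+00,  3.00388628e-01,  1.52151041e+00, -1.76713266e-05,
        1.32070847e+00, -6.66220399e-02]), 'qd': array([-0.00049095, -0.00047414, -0.00206722,  0.00089036, -0.00091821,
        0.00018718]), 'effort': array([ 2.76615159e-03, -5.32648158e+01, -3.53280330e+01,  7.09831389e-02,
        2.35075923e-02, -1.03537241e-04]), 'eef_pos': array([208.9161719 , 508.54408808, 223.96145865]), 'eef_rot': array([ 3.09183571,  1.56978133, -2.01033224]), 'wrist_force': array([0.1216053 , 0.9561714 , 0.90794922]), 'moment': array([-0.02950148,  0.01704067, -0.02686644]), 'finger_gap': 94.01047087600666}
```

View pics/1.png

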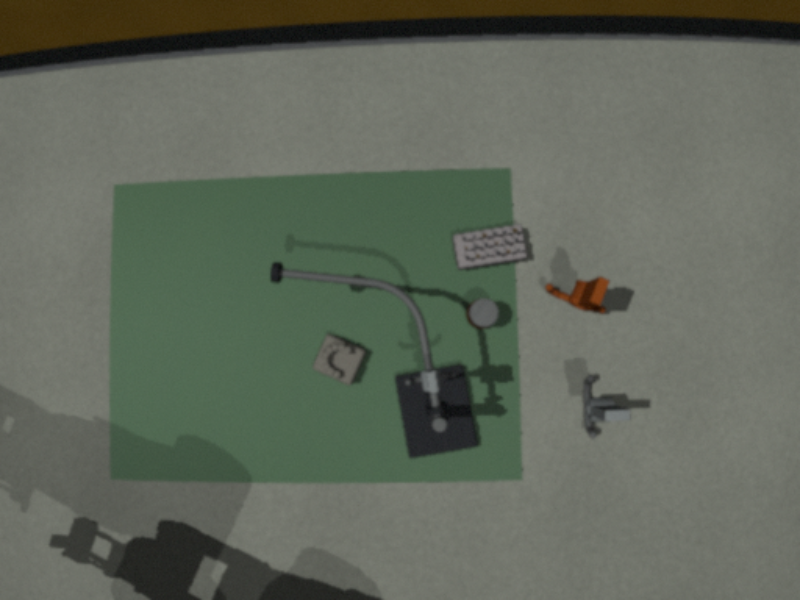

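View pics/2.png

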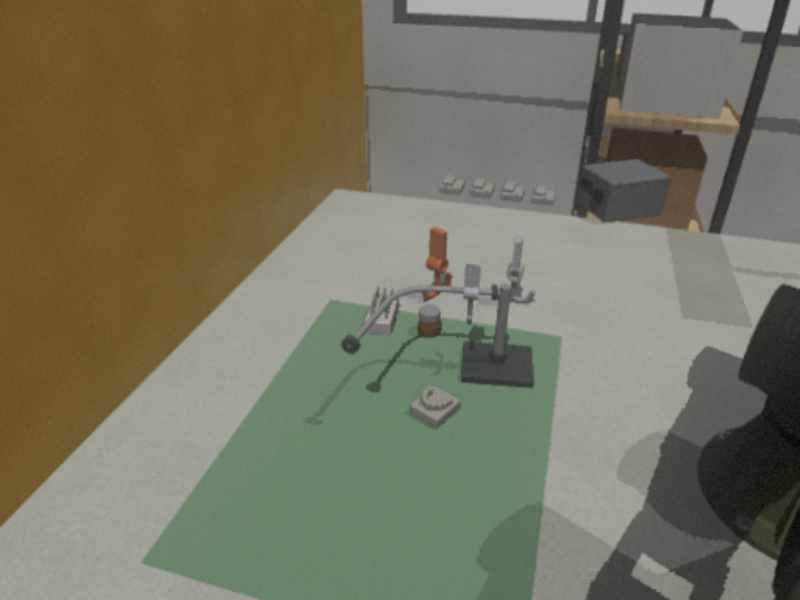

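Candidates in the top view: a grey hanger threaded on the rod at (430,380), an orange one at (590,295), and a loose, larger grey one at (605,412). The one on the rod fits: it isn't orange, it's the smaller grey one, and it sits on the first straight. I'll confirm that in a crop and measure from depth.

Run:
```python
from h import *
im,W=cloud('top'); s,V=cloud('side')
c=np.hstack([cv2.resize(im[190:310,220:430],(700,400),interpolation=2)[:, :],]) 
c2=cv2.resize(s[140:260,200:360],(533,400),interpolation=2)
o=np.zeros((600,800,3),np.uint8);o[:300,:525]=cv2.resize(c,(525,300));o[300:,:400]=cv2.resize(c2,(400,300));cv2.imwrite('pics/3.png',o)
for n,(u,v) in dict(post=(440,425),hang=(430,380),cast=(341,359),bur=(491,247),jar=(483,313),orange=(590,293),big=(615,412)).items():
    a=int(u/1.5625);b=int(v/1.5625); print(n,np.round(W[b,a]))
m=(W[...,2]>140)&(W[...,2]<162); ys,xs=np.where(m); P=W[m]; print(len(P),P.min(0),P.max(0))
for y in range(160,290,4):
    r=W[y,165:310]; k=(r[:,2]>125)&(r[:,2]<230)
    if k.any(): print(y,np.where(k)[0][[0,-1]]+165,np.round(np.median(r[k],0)),k.sum())
m=(W[...,2]>170);m[:, 340:]=0;m[:150]=0;m[290:]=0;print('tab',m.sum(),np.round(W[m].mean(0)),np.round(W[m].min(0)),np.round(W[m].max(0)))
```

```text
post [ 433. -166.  164.]
hang [ 488. -156.  202.]
cast [512. -33.  21.]
bur [ 665. -251.   27.]
jar [ 570. -234.   49.]
orange [ 588. -361.  125.]
big [ 441. -381.  142.]
1194 [ 424.94377381 -399.3909729   140.02969929] [633.49976269  35.06748294 161.96623898]
168 [175 180] [632.  27. 156.] 6
172 [173 180] [624.  27. 162.] 8
176 [173 217] [616.  -5. 154.] 43
180 [174 246] [607. -63. 154.] 45
184 [242 254] [ 598. -109.  153.] 13
188 [252 260] [ 590. -123.  153.] 8
192 [257 264] [ 582. -132.  153.] 8
196 [261 267] [ 574. -138.  153.] 7
200 [264 269] [ 567. -143.  154.] 6
204 [266 271] [ 559. -146.  153.] 6
208 [267 272] [ 551. -148.  155.] 6
212 [268 273] [ 544. -150.  154.] 6
216 [269 273] [ 536. -151.  154.] 5
220 [270 274] [ 529. -152.  155.] 5
224 [270 275] [ 521. -153.  154.] 6
228 [271 276] [ 514. -155.  153.] 6
232 [272 276] [ 506. -155.  154.] 5
236 [273 281] [ 499. -160.  155.] 9
240 [270 282] [ 492. -158.  158.] 13
244 [270 281] [ 485. -157.  179.] 12
248 [271 280] [ 478. -157.  180.] 10
252 [276 279] [ 469. -161.  153.] 4
256 [275 280] [ 461. -161.  153.] 6
260 [275 284] [ 454. -164.  155.] 10
264 [273 282] [ 447. -160.  160.] 10
268 [276 284] [ 440. -165.  163.] 9
272 [276 285] [ 433. -166.  163.] 10
276 [279 282] [ 425. -165.  162.] 4
tab 79 [ 488. -159.  200.] [ 476. -163.  175.] [ 499. -153.  204.]
```

View pics/3.png

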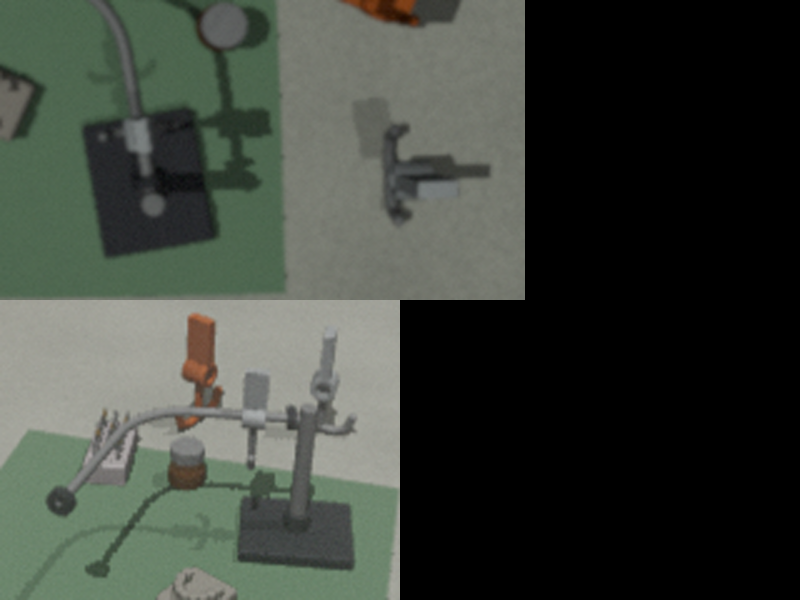

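The crop confirms it: the small grey hanger is threaded on the rod next to the post, and the orange and large grey ones are off the rod. Next I'll fit the rod model.

```bash
cat >> h.py <<'E'
def cl(p,s):  # p=x0,y0,phi,bend -> x,y,heading(rad) at arclength s from post axis
    x0,y0,f,b=p
    e=np.array([np.cos(f),np.sin(f)]);n=np.array([-e[1],e[0]]);L=70*b
    s=np.atleast_1d(s).astype(float); a=np.clip((s-115)/70,0,b)
    t=np.clip(s,None,115)+70*np.sin(a)+np.clip(s-115-L,0,None)*np.cos(b); w=70*(1-np.cos(a))+np.clip(s-115-L,0,None)*np.sin(b)
    return np.array([x0,y0])+t[:,None]*e+w[:,None]*n, f+a
E
python3 - <<'E'
from h import *
from scipy.optimize import least_squares
from scipy.spatial import cKDTree
im,W=cloud('top')
m=(W[...,2]>146)&(W[...,2]<160)&(W[...,0]>503)&(W[...,0]<640)&(W[...,1]>-200); P=W[m][:,:2]
m2=(W[...,2]>146)&(W[...,2]<157)&(W[...,0]>462)&(W[...,0]<472)&(abs(W[...,1]+161)<10); P=np.vstack([P,W[m2][:,:2]]); print(len(P))
far=P[(P[:,1]>8)]; P=P[P[:,1]<15]
post=np.nanmean(W[(W[...,2]>161)&(W[...,2]<167)&(W[...,0]<445)&(W[...,0]>420)&(abs(W[...,1]+165)<14)],0); print('post',post)
s=np.arange(20,310,.5)
def f(p):
    d,_=cKDTree(cl(p,s)[0]).query(P); q,_=cKDTree(P).query(cl(p,s[60:])[0])
    return np.r_[d,.7*(p[:2]-post[:2])]
r=least_squares(f,[433,-166,.16,1.22],diff_step=1e-4,loss='soft_l1'); p=r.x
print(p,np.degrees(p[2:]),'med resid',np.median(f(p)[:-2]),'post diff',p[:2]-post[:2])
np.save('/tmp/p.npy',p)
print('stop face',cl(p,115+70*p[3]+115)[0],'disc pts x',far.min(0),far.max(0), 'disc mean',np.nanmean(W[(W[...,2]>140)&(W[...,1]>0)&(W[...,2]<170)&(W[...,0]>600)&(W[...,1]>22)],0))
t=W[(W[...,2]>192)&(W[...,2]<210)&(W[...,0]<520)&(W[...,0]>450)&(abs(W[...,1]+160)<30)];print('tab',t.mean(0),t.min(0),t.max(0))
e=np.array([np.cos(p[2]),np.sin(p[2])]);d=t.mean(0)[:2]-p[:2];print('along',d@e,'across',-e[1]*d[0]+e[0]*d[1])
print(manip.camera_params('top'))
from scipy.spatial.transform import Rotation as R
print(R.from_euler('xyz',manip.read_state()['eef_rot']).as_matrix().round(3))
E
```

```text
746
post [ 433.51583321 -165.62742756  163.62647468]
[ 4.32304297e+02 -1.67005794e+02  1.53672066e-01  1.28247810e+00] [ 8.80476084 73.48058233] med resid 2.433119871667256 post diff [-1.2115367  -1.37836615]
stop face [[620.03832778  24.33446186]] disc pts x [607.82769663   8.25569462] [633.49976269  35.06748294] disc mean [620.2375663   28.1647967  157.60453729]
tab [ 487.66307803 -158.63185997  200.7441434 ] [ 475.82453302 -163.16824356  192.06763924] [ 498.74178613 -152.75523258  203.96991787]
along 55.98819602695815 across -0.1984026834949688
{'fx': 384.60861708139805, 'fy': 384.60861708139805, 'cx': 248.1246992199408, 'cy': 187.09877344141114, 'dist': array([-0.12949322,  0.        ,  0.        ,  0.        ,  0.        ]), 'rvec': array([ 2.12624096, -2.17661815,  0.04192498]), 'tvec': array([-88.13657585, 605.92348817, 835.55752695])}
[[-0.    -0.925  0.38 ]
 [-0.001  0.38   0.925]
 [-1.     0.    -0.001]]
```

Emit:
{"method": "jog_arm", "body": {"moves": [[[14,-33,10,0,0,-7.4],[14,-33,10,0,0,-7.4],[14,-33,10,0,0,-7.4],[14,-33,10,0,0,-7.4],[14,-33,10,0,0,-7.4]]], "gripper": 0}}

```text
clock: 0.6
eef_pos: [278.1, 339.3, 271.5]
eef_rot: [-3.089, 1.563, -2.57]
wrist_force: [2.0, 0.0, 0.4]
finger_gap: 57.4
```

Emit:
{"method": "jog_arm", "body": {"moves": [[[14,-33,10,0,0,-7.4],[14,-33,0,0,0,-7.4],[14,-33,0,0,0,-7.4],[14,-33,0,0,0,-7.4],[14,-33,0,0,0,-7.4]]]}}

```text
clock: 1.1
eef_pos: [349.2, 167.2, 282.8]
eef_rot: [3.117, 1.564, 2.963]
wrist_force: [0.4, 0.3, 0.2]
finger_gap: 46.9
```

Emit:
{"method": "jog_arm", "body": {"moves": [[[14,-33,0,0,0,-7.4],[14,-33,0,0,0,-7.4],[14,-33,0,0,0,-7.4],[14,-33,0,0,0,-7.4],[14,-33,0,0,0,-7.4]]]}}

```text
clock: 1.6
eef_pos: [420.1, -5.4, 282.5]
eef_rot: [3.12, 1.564, 2.292]
wrist_force: [0.4, 1.1, 0.0]
finger_gap: 47.1
```

Emit:
{"method": "jog_arm", "body": {"moves": [[[13,-30,0,0,0,-7.4],[13,-30,0,0,0,-7.4],[13,-30,0,0,0,-7.4],[13,-30,0,0,0,-7.4],[13,-30,0,0,0,-7.4]]]}}

```text
clock: 2.1
eef_pos: [486.3, -163.0, 281.3]
eef_rot: [-2.963, 1.563, 1.818]
wrist_force: [-0.2, 0.8, 0.9]
finger_gap: 47.4
```

```bash
cat >> h.py <<'E'
from scipy.spatial.transform import Rotation as R
def st():
    s=manip.read_state(); M=R.from_euler('xyz',s['eef_rot']).as_matrix()
    p=np.load('/tmp/p.npy'); q=s['eef_pos'][:2]; S=np.arange(20,320,.1); C,h=cl(p,S); i=np.argmin(np.hypot(*(C-q).T)); n=np.array([-np.sin(h[i]),np.cos(h[i])])
    tilt=np.cross(M[:,0],[0,0,-1])
    jaw=np.degrees(np.arctan2(M[1,2],M[0,2])); want=np.degrees(h[i])-90
    print('t',round(s['clock'],2),'pos',s['eef_pos'].round(1),'gap',round(s['finger_gap'],1),'F',s['wrist_force'].round(1),'M',s['moment'].round(2),'| s',S[i].round(1),'off',((q-C[i])@n).round(2),'jaw',jaw.round(1),'want',want.round(1),'turn',((want-jaw+180)%360-180).round(1),'untilt deg',np.degrees(tilt).round(2))
def plan(s0,s1,n):
    p=np.load('/tmp/p.npy'); C,h=cl(p,np.linspace(s0,s1,n+1)); print(np.c_[np.diff(C,axis=0),np.degrees(np.diff(h))].round(2).tolist(), 'target',C[-1].round(1))
E
python3 - <<'E'
from h import *
st()
im=grab('wrist'); cv2.imwrite('pics/4.png',im)
im,W=cloud('wrist')
z=W[...,2]; m=(z>192)&(z<210)&(np.hypot(W[...,0]-487,W[...,1]+159)<25); T=W[m]; print('tab',m.sum(),T.mean(0).round(1),T.min(0).round(1),T.max(0).round(1)); print(cv2.minAreaRect(T[:,:2].astype(np.float32)))
E
```

```text
t 2.1 pos [ 486.3 -163.   281.3] gap 47.4 F [-0.2  0.8  0.9] M [ 0.05  0.17 -0.  ] | s 54.0 off -4.34 jaw -86.1 want -81.2 turn 4.9 untilt deg [-0.44 -0.11 -0.  ]
tab 407 [ 487.2 -160.1  202. ] [ 473.7 -166.8  192. ] [ 498.4 -154.   204.6]
((485.7188415527344, -160.11618041992188), (24.57985496520996, 10.127760887145996), 8.771700859069824)
```

View pics/4.png

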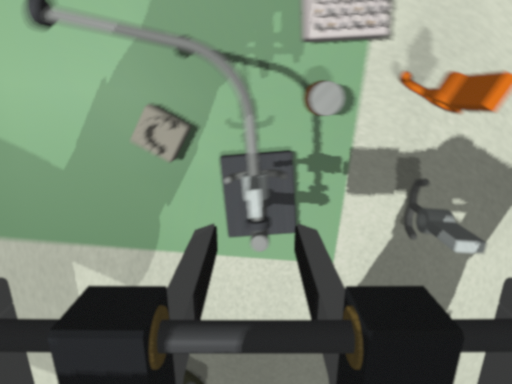

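The wrist view shows the tab at (254,203), centred between the fingers. Its yaw of 8.8° matches the fit. I'll refit the rod from this closer view.

Run:
```python
from h import *
from scipy.optimize import least_squares
from scipy.spatial import cKDTree
s=np.arange(20,310,.25)
p0=np.load('/tmp/p.npy')
def sel(n):
    im,W=cloud(n); z=W[...,2]; W=W[(z>149)&(z<159)]; C=cl(p0,np.arange(76,285,1))[0]
    d,i=cKDTree(C).query(W[:,:2]); return W[(d<9)&(i>0)&(i<208)]
A=sel('wrist');B=sel('top');print(len(A),len(B),A[:,2].mean(),B[:,2].mean())
_,W=cloud('wrist'); m=(W[...,2]>161)&(W[...,2]<168)&(np.hypot(W[...,0]-433,W[...,1]+166)<14); print('post',W[m].mean(0))
for nm,P in (('w',A),('t',B)):
    P=P[:,:2]
    def f(p):
        d,_=cKDTree(cl(p,s)[0]).query(P); return np.r_[d,np.sqrt(len(P))*.1*np.linalg.norm(p[:2]-p0[:2])]
    r=least_squares(f,p0,diff_step=1e-4); p=r.x
    print(nm,p.round(3),np.degrees(p[2:]).round(2),'rms',np.sqrt(np.mean(f(p)[:-1]**2)),'end',cl(p,230+70*p[3])[0])
    # hanger home
    print(cl(p,115,)[0])
_,W=cloud('wrist'); D=W[(W[...,1]>15)&(W[...,2]>142)&(W[...,2]<170)&(np.hypot(W[...,0]-620,W[...,1]-26)<25)]; print('disc',len(D),D.mean(0),D.min(0),D.max(0))
```

```text
3025 564 155.1696339126278 153.35003045756503
post [ 434.92481876 -168.13414508  164.74454883]
w [ 4.31616e+02 -1.67614e+02  1.42000e-01  1.29400e+00] [ 8.16 74.14] rms 2.851340271045313 end [[620.29893632  22.57893605]]
[[ 545.45160728 -151.29198921]]
t [ 4.32267e+02 -1.67067e+02  1.53000e-01  1.28400e+00] [ 8.78 73.57] rms 2.872931065776726 end [[619.92252257  24.32241422]]
[[ 545.92037977 -149.51669492]]
disc 828 [619.90659672  24.53228379 157.49043869] [607.94630112  15.08853307 142.45031004] [633.0335848   34.21597026 165.01676659]
```

Emit:
{"method": "jog_arm", "body": {"moves": [[[0,2,-20,0,0,3],[0,1,-20,0,0,2],[0,0,-20,0,0,0],[0,0,-10,0,0,0]]]}}

```text
clock: 2.55
eef_pos: [487.4, -165.6, 207.9]
eef_rot: [-2.835, 1.563, 2.021]
wrist_force: [-0.0, 0.8, 0.8]
finger_gap: 47.4
```

```bash
python3 -c "
from h import *
st()"
```

```text
t 2.55 pos [ 487.4 -165.6  207.9] gap 47.4 F [-0.   0.8  0.8] M [-0.05  0.09 -0.  ] | s 54.7 off -7.04 jaw -81.8 want -81.2 turn 0.6 untilt deg [-0.4  -0.19 -0.  ]
```

Emit:
{"method": "jog_arm", "body": {"moves": [[[-0.7,6,-6,0.4,0.2,0.6],[0,0,-6,0,0,0],[0,0,-6,0,0,0],[0,0,0,0,0,0]]]}}

```text
clock: 2.95
eef_pos: [486.7, -158.7, 188.8]
eef_rot: [-2.81, 1.554, 2.057]
wrist_force: [0.4, -0.2, -0.5]
finger_gap: 46.9
```

```bash
python3 -c "
from h import *
st()"
```

```text
t 2.95 pos [ 486.7 -158.7  188.8] gap 46.9 F [ 0.4 -0.2 -0.5] M [ 0.    0.08 -0.01] | s 55.0 off -0.14 jaw -81.1 want -81.2 turn -0.1 untilt deg [-0.85 -0.45 -0.  ]
```

Emit:
{"method": "jog_arm", "body": {"moves": [[[0,-0.3,0,-0.85,-0.45,0],[0,0,0,0,0,0],[0,0,0,0,0,0],[0,0,0,0,0,0],[0,0,0,0,0,0]]], "gripper": -1, "squeeze": 5}}

```text
clock: 3.45
eef_pos: [487.3, -159.3, 190.5]
eef_rot: [0.767, 1.567, -0.648]
wrist_force: [0.7, 0.4, -0.5]
finger_gap: 10.7
```

```bash
python3 -c "
from h import *
st();plan(55,115,12)"
```

```text
t 3.45 pos [ 487.3 -159.3  190.5] gap 10.7 F [ 0.7  0.4 -0.5] M [-0.02  0.17  0.02] | s 55.5 off -0.83 jaw -81.1 want -81.2 turn -0.1 untilt deg [0.15 0.2  0.  ]
[[4.94, 0.77, 0.0], [4.94, 0.77, 0.0], [4.94, 0.77, 0.0], [4.94, 0.77, 0.0], [4.94, 0.77, 0.0], [4.94, 0.77, 0.0], [4.94, 0.77, 0.0], [4.94, 0.77, 0.0], [4.94, 0.77, 0.0], [4.94, 0.77, 0.0], [4.94, 0.77, 0.0], [4.94, 0.77, 0.0]] target [ 545.9 -149.4]
```

Emit:
{"method": "jog_arm", "body": {"moves": [[[0,0.3,0,0.15,0.2,0],[0,0,0,0,0,0],[0,0,1,0,0,0],[0,0,0,0,0,0]]]}}

```text
clock: 3.85
eef_pos: [487.2, -159.0, 191.3]
eef_rot: [-2.243, 1.57, 2.624]
wrist_force: [-0.5, -0.3, -2.5]
finger_gap: 9.9
```

```bash
python3 -c "
from h import *
st()"
```

```text
t 3.85 pos [ 487.2 -159.   191.3] gap 9.9 F [-0.5 -0.3 -2.5] M [-0.03  0.15 -0.02] | s 55.4 off -0.51 jaw -81.1 want -81.2 turn -0.1 untilt deg [-0.03 -0.06 -0.  ]
```

Emit:
{"method": "jog_arm", "body": {"moves": [[[2,0.3,0,0,0,0],[3,0.5,0,0,0,0],[3,0.5,0,0,0,0],[3,0.5,0,0,0,0],[3,0.5,0,0,0,0]]]}}

```text
clock: 4.35
eef_pos: [502.1, -156.5, 191.1]
eef_rot: [-2.237, 1.569, 2.631]
wrist_force: [0.2, -0.3, -2.3]
finger_gap: 9.9
```

```bash
python3 -c "
from h import *
st()"
```

```text
t 4.35 pos [ 502.1 -156.5  191.1] gap 9.9 F [ 0.2 -0.3 -2.3] M [0.   0.18 0.01] | s 70.6 off -0.29 jaw -81.1 want -81.2 turn -0.1 untilt deg [-0.05 -0.09 -0.  ]
```

Emit:
{"method": "jog_arm", "body": {"moves": [[[4,0.6,0,0,0,0],[4,0.6,0,0,0,0],[4,0.6,0,0,0,0],[4,0.6,0,0,0,0],[4,0.6,0,0,0,0]]]}}

```text
clock: 4.85
eef_pos: [524.0, -153.2, 191.0]
eef_rot: [-2.209, 1.569, 2.658]
wrist_force: [-0.4, 1.2, -0.6]
finger_gap: 9.7
```

Emit:
{"method": "jog_arm", "body": {"moves": [[[4,0.6,0,0,0,0],[4,0.6,0,0,0,0],[3,0.5,0,0,0,0],[2,0.3,0,0,0,0],[0,0,0,0,0,0]]]}}

```text
clock: 5.35
eef_pos: [538.6, -150.8, 190.8]
eef_rot: [-2.214, 1.569, 2.653]
wrist_force: [-0.4, -0.1, -1.0]
finger_gap: 9.8
```

Run:
```python
from h import *
st()
# independent look at the tab from top
grab('top'); im,W=cloud('top'); z=W[...,2]; p=np.load('/tmp/p.npy')
grab('wrist'); im,W=cloud('wrist'); cv2.imwrite('pics/5.png',im)
```

```text
t 5.35 pos [ 538.6 -150.8  190.8] gap 9.8 F [-0.4 -0.1 -1. ] M [-0.02  0.13 -0.02] | s 107.5 off -0.28 jaw -81.1 want -81.2 turn -0.1 untilt deg [-0.06 -0.11 -0.  ]
```

View pics/5.png

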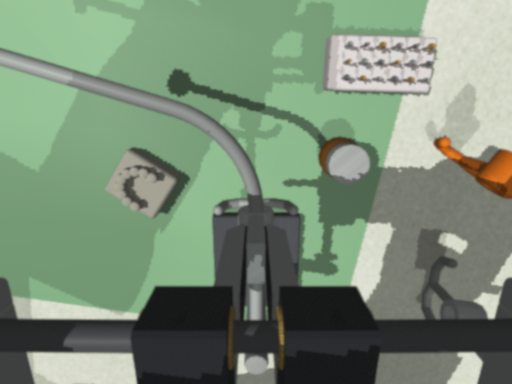

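Run:
```python
from h import *
from scipy.spatial import cKDTree
im,W=cloud('wrist'); z=W[...,2]; p=np.load('/tmp/p.npy'); S=np.arange(100,290,.2); C,h=cl(p,S)
Q=W[(z>149)&(z<162)]; d,i=cKDTree(C).query(Q[:,:2]); k=d<10; Q=Q[k];i=i[k]
n=np.c_[-np.sin(h[i]),np.cos(h[i])]; o=((Q[:,:2]-C[i])*n).sum(1)
for a in range(125,285,15):
    m=(S[i]>a-7)&(S[i]<a+7)
    if m.sum()>20: print(a,m.sum(),'lat mid',((np.percentile(o[m],3)+np.percentile(o[m],97))/2).round(2),'z',np.percentile(Q[m,2],90).round(1))
plan(107.5,147.5,10);plan(147.5,187.5,10)
```

```text
125 322 lat mid -1.33 z 156.6
140 339 lat mid -1.44 z 156.8
155 356 lat mid -1.48 z 156.7
170 383 lat mid -1.42 z 156.6
185 395 lat mid -1.19 z 156.6
200 405 lat mid -1.05 z 156.6
215 402 lat mid -0.98 z 156.5
230 411 lat mid -1.07 z 156.6
245 403 lat mid -1.01 z 156.6
260 426 lat mid -0.81 z 156.8
275 425 lat mid -0.99 z 156.6
[[3.95, 0.61, 0.0], [3.95, 0.61, 0.41], [3.93, 0.75, 3.27], [3.88, 0.98, 3.27], [3.82, 1.2, 3.27], [3.74, 1.41, 3.27], [3.66, 1.62, 3.27], [3.56, 1.83, 3.27], [3.45, 2.03, 3.27], [3.32, 2.22, 3.27]] target [ 575.8 -137.3]
[[3.19, 2.41, 3.27], [3.05, 2.59, 3.27], [2.9, 2.76, 3.27], [2.73, 2.92, 3.27], [2.56, 3.07, 3.27], [2.38, 3.21, 3.27], [2.2, 3.34, 3.27], [2.0, 3.46, 3.27], [1.8, 3.57, 3.27], [1.59, 3.67, 3.27]] target [ 600.2 -106.3]
```

The hanger is gripped at the start of the bend, and the rod shape agrees with the fit to within a roughly constant offset of about 1 mm. I'll go into the bend.

Emit:
{"method": "jog_arm", "body": {"moves": [[[4,0.5,0,0,0,0],[4,0.5,0,0,0,0.4],[4,0.7,0,0,0,3.3],[3.9,1.0,0,0,0,3.3]]]}}

```text
clock: 5.85
eef_pos: [555.2, -148.2, 191.1]
eef_rot: [-2.203, 1.569, 2.79]
wrist_force: [0.1, -0.2, -0.9]
finger_gap: 10.4
```

```bash
python3 -c "
from h import *
st()"
```

```text
t 5.85 pos [ 555.2 -148.2  191.1] gap 10.4 F [ 0.1 -0.2 -0.9] M [-0.01  0.18 -0.01] | s 124.2 off -0.86 jaw -73.9 want -73.7 turn 0.3 untilt deg [-0.03 -0.09 -0.  ]
```

Emit:
{"method": "jog_arm", "body": {"moves": [[[3.8,1.4,0,0,0,3.3],[3.7,1.5,0,0,0,3.3],[3.6,1.7,0,0,0,3.3],[3.4,2.0,0,0,0,3.3]]]}}

```text
clock: 6.25
eef_pos: [571.2, -141.3, 191.0]
eef_rot: [-2.295, 1.569, 2.939]
wrist_force: [0.3, -0.2, -1.6]
finger_gap: 10.0
```

```bash
python3 -c "
from h import *
st()"
```

```text
t 6.25 pos [ 571.2 -141.3  191. ] gap 10.0 F [ 0.3 -0.2 -1.6] M [-0.03  0.18 -0.02] | s 141.5 off -0.84 jaw -60.1 want -59.5 turn 0.6 untilt deg [-0.02 -0.11 -0.  ]
```

Emit:
{"method": "jog_arm", "body": {"moves": [[[3.1,2.4,0,0,0,3.5],[3.1,2.5,0,0,0,3.4],[3.0,2.7,0,0,0,3.3],[2.8,2.9,0,0,0,3.3]]]}}

```text
clock: 6.65
eef_pos: [584.7, -130.3, 190.8]
eef_rot: [-2.303, 1.569, -3.105]
wrist_force: [0.2, -0.1, -1.9]
finger_gap: 9.9
```

```bash
python3 -c "
from h import *
st();plan(157,197,10)"
```

```text
t 6.65 pos [ 584.7 -130.3  190.8] gap 9.9 F [ 0.2 -0.1 -1.9] M [-0.03  0.1   0.05] | s 158.8 off -0.36 jaw -45.9 want -45.3 turn 0.6 untilt deg [ 0.   -0.12  0.  ]
[[2.84, 2.82, 3.27], [2.67, 2.98, 3.27], [2.5, 3.12, 3.27], [2.31, 3.26, 3.27], [2.12, 3.39, 3.27], [1.93, 3.5, 3.27], [1.72, 3.61, 3.27], [1.52, 3.7, 3.27], [1.3, 3.78, 3.27], [1.08, 3.85, 3.27]] target [603.1 -97.3]
```

Emit:
{"method": "jog_arm", "body": {"moves": [[[2.7,2.9,0,0,0,3.5],[2.6,3.0,0,0,0,3.3],[2.4,3.1,0,0,0,3.3],[2.2,3.3,0,0,0,3.3]]]}}

```text
clock: 7.05
eef_pos: [595.8, -117.3, 190.6]
eef_rot: [-2.369, 1.568, -2.925]
wrist_force: [-2.4, 0.6, 0.4]
finger_gap: 9.8
```

```bash
python3 -c "
from h import *
st()"
```

```text
t 7.05 pos [ 595.8 -117.3  190.6] gap 9.8 F [-2.4  0.6  0.4] M [-0.14  0.57  0.03] | s 175.7 off -1.06 jaw -31.9 want -31.5 turn 0.4 untilt deg [ 0.03 -0.15  0.  ]
```

Emit:
{"method": "jog_arm", "body": {"moves": [[[1.4,3.9,0.3,0,0,3.6],[1.6,3.7,0.2,0,0,3.3],[1.5,3.7,0,0,0,3.3],[1.3,3.8,0,0,0,3.3]]]}}

```text
clock: 7.45
eef_pos: [602.8, -101.4, 190.9]
eef_rot: [-2.405, 1.568, -2.714]
wrist_force: [0.5, -0.7, -1.3]
finger_gap: 9.6
```

```bash
python3 -c "
from h import *
st();plan(192,232,10)"
```

```text
t 7.45 pos [ 602.8 -101.4  190.9] gap 9.6 F [ 0.5 -0.7 -1.3] M [-0.04  0.06  0.03] | s 192.9 off -0.85 jaw -17.7 want -17.4 turn 0.3 untilt deg [ 0.07 -0.16  0.  ]
[[1.14, 3.83, 3.27], [0.92, 3.89, 3.27], [0.69, 3.94, 3.27], [0.54, 3.96, 0.63], [0.54, 3.96, 0.0], [0.54, 3.96, 0.0], [0.54, 3.96, 0.0], [0.54, 3.96, 0.0], [0.54, 3.96, 0.0], [0.54, 3.96, 0.0]] target [608.3 -62.6]
```

Emit:
{"method": "jog_arm", "body": {"moves": [[[0.8,3.9,0,0,0,3.4],[0.8,3.9,0,0,0,3.2],[0.6,3.9,0,0,0,2.8],[0.5,3.0,0,0,0,0.6]]]}}

```text
clock: 7.85
eef_pos: [606.6, -85.9, 190.6]
eef_rot: [-2.429, 1.568, -2.554]
wrist_force: [0.1, -1.2, -1.1]
finger_gap: 10.0
```

```bash
python3 -c "
from h import *
st()"
```

```text
t 7.85 pos [606.6 -85.9 190.6] gap 10.0 F [ 0.1 -1.2 -1.1] M [-0.1   0.14 -0.02] | s 208.8 off -1.46 jaw -7.1 want -7.7 turn -0.6 untilt deg [ 0.1  -0.15  0.  ]
```

Emit:
{"method": "jog_arm", "body": {"moves": [[[0.3,4,0.2,0.1,-0.15,-0.3],[0.4,4,0,0,0,0],[0.5,4,0,0,0,0],[0.5,4,0,0,0,0],[0,0,0,0,0,0]]]}}

```text
clock: 8.35
eef_pos: [608.7, -68.1, 190.7]
eef_rot: [1.233, 1.57, 1.1]
wrist_force: [0.6, 0.8, -0.0]
finger_gap: 10.2
```

Run:
```python
from h import *
from scipy.spatial import cKDTree
st()
grab('wrist');im,W=cloud('wrist'); cv2.imwrite('pics/6.png',im)
z=W[...,2]; p=np.load('/tmp/p.npy'); S=np.arange(100,320,.2); C,h=cl(p,S)
Q=W[(z>149)&(z<162)]; d,i=cKDTree(C).query(Q[:,:2]); k=d<10; Q=Q[k];i=i[k]
n=np.c_[-np.sin(h[i]),np.cos(h[i])]; o=((Q[:,:2]-C[i])*n).sum(1)
for a in range(245,318,10):
    m=(S[i]>a-5)&(S[i]<a+5)
    if m.sum()>20: print(a,m.sum(),'lat mid',((np.percentile(o[m],3)+np.percentile(o[m],97))/2).round(2),'z',np.percentile(Q[m,2],90).round(1))
```

```text
t 8.35 pos [608.7 -68.1 190.7] gap 10.2 F [ 0.6  0.8 -0. ] M [-0.09  0.08  0.03] | s 226.7 off -1.22 jaw -7.6 want -7.7 turn -0.1 untilt deg [-0.02  0.01  0.  ]
245 227 lat mid -1.08 z 156.8
255 240 lat mid -0.71 z 156.7
265 246 lat mid -0.69 z 156.8
275 258 lat mid -0.68 z 156.8
285 260 lat mid -0.67 z 156.8
295 274 lat mid -0.65 z 156.6
305 288 lat mid -0.95 z 156.7
315 445 lat mid -0.19 z 161.4
```

View pics/6.png

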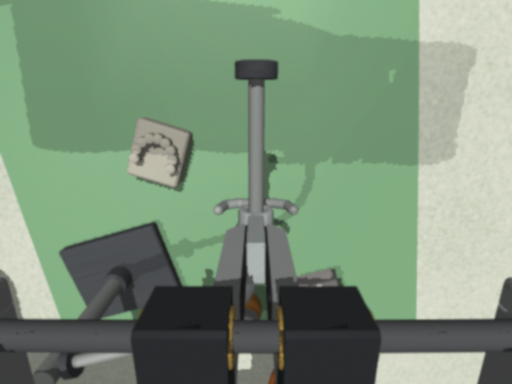

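The wrist view shows the rod straight ahead and in line with the grip, with the stop disc at (256,68) and the hook ends at (218,208) and (296,208). I'll continue along it.

Emit:
{"method": "jog_arm", "body": {"moves": [[[0.3,4,0,0,0,0],[0.4,4,0.1,0,0,0],[0.5,4,0.1,0,0,0],[0.5,4,0.1,0,0,0],[0.5,4,0.1,0,0,0]]]}}

```text
clock: 8.9
eef_pos: [611.0, -47.3, 191.1]
eef_rot: [1.263, 1.571, 1.129]
wrist_force: [0.4, 0.4, -0.9]
finger_gap: 10.3
```

```bash
python3 -c "
from h import *
st()"
```

```text
t 8.9 pos [611.  -47.3 191.1] gap 10.3 F [ 0.4  0.4 -0.9] M [-0.06  0.09  0.02] | s 247.6 off -0.66 jaw -7.7 want -7.7 turn -0.0 untilt deg [-0.01  0.01  0.  ]
```

Emit:
{"method": "jog_arm", "body": {"moves": [[[0.5,4,0,0,0,0],[0.5,4,0,0,0,0],[0.5,4,0,0,0,0],[0.5,4,0,0,0,0],[0.5,4,0,0,0,0]]]}}

```text
clock: 9.4
eef_pos: [613.8, -25.3, 191.2]
eef_rot: [1.04, 1.57, 0.906]
wrist_force: [-0.0, 0.1, -1.9]
finger_gap: 10.1
```

Emit:
{"method": "jog_arm", "body": {"moves": [[[0.5,4,0,0,0,0],[0.5,4,0,0,0,0],[0.5,4,0,0,0,0],[0.4,3,0,0,0,0],[0,0,0,0,0,0]]]}}

```text
clock: 9.9
eef_pos: [615.8, -8.4, 191.1]
eef_rot: [1.424, 1.57, 1.291]
wrist_force: [-0.7, -0.2, -1.9]
finger_gap: 9.9
```

```bash
python3 -c "
from h import *
st()
grab('wrist');im,W=cloud('wrist'); cv2.imwrite('pics/7.png',im)"
```

```text
t 9.9 pos [615.8  -8.4 191.1] gap 9.9 F [-0.7 -0.2 -1.9] M [-0.05  0.05  0.02] | s 286.8 off -0.24 jaw -7.6 want -7.7 turn -0.1 untilt deg [-0.02  0.01  0.  ]
```

View pics/7.png

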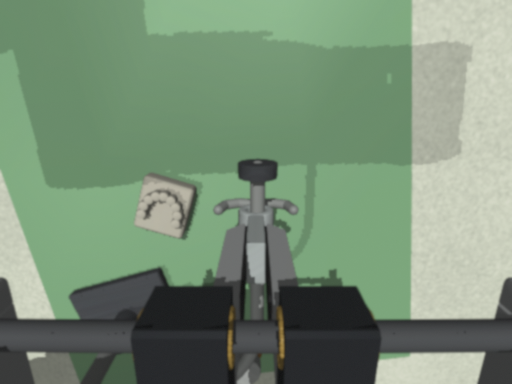

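About 20 mm is left to the disc face (row ~182). I'll approach slowly and watch the force.

Emit:
{"method": "jog_arm", "body": {"moves": [[[0.4,3,0,0,0,0],[0.4,3,0,0,0,0],[0.4,3,0,0,0,0],[0.3,2,0,0,0,0],[0.2,1.5,0,0,0,0]]]}}

```text
clock: 10.45
eef_pos: [617.7, 4.5, 191.1]
eef_rot: [1.107, 1.571, 0.973]
wrist_force: [0.1, -0.3, -1.2]
finger_gap: 9.8
```

Emit:
{"method": "jog_arm", "body": {"moves": [[[0.1,1,0,0,0,0],[0.1,1,0,0,0,0],[0.1,1,0,0,0,0]]]}}

```text
clock: 10.75
eef_pos: [618.0, 7.8, 191.1]
eef_rot: [0.957, 1.571, 0.823]
wrist_force: [-0.7, -0.4, -1.7]
finger_gap: 10.1
```

Emit:
{"method": "jog_arm", "body": {"moves": [[[0.1,1,0,0,0,0],[0.1,1,0,0,0,0]]]}}

```text
clock: 10.95
eef_pos: [618.2, 9.9, 191.2]
eef_rot: [0.668, 1.571, 0.534]
wrist_force: [-0.2, -0.3, -1.8]
finger_gap: 9.9
```

```bash
python3 -c "
from h import *
st()"
```

```text
t 10.95 pos [618.2   9.9 191.2] gap 9.9 F [-0.2 -0.3 -1.8] M [-0.09  0.04  0.  ] | s 305.3 off -0.15 jaw -7.7 want -7.7 turn -0.0 untilt deg [-0.01  0.01  0.  ]
```

Emit:
{"method": "jog_arm", "body": {"moves": [[[0.1,0.8,0,0,0,0],[0.1,0.8,0,0,0,0]]]}}

```text
clock: 11.15
eef_pos: [618.5, 11.6, 191.2]
eef_rot: [0.585, 1.57, 0.451]
wrist_force: [0.2, 0.2, -2.4]
finger_gap: 10.1
```

Emit:
{"method": "jog_arm", "body": {"moves": [[[0.1,0.7,0,0,0,0]]]}}

```text
clock: 11.25
eef_pos: [618.6, 12.4, 191.2]
eef_rot: [0.616, 1.571, 0.481]
wrist_force: [-0.2, 0.1, -1.3]
finger_gap: 10.1
```

Emit:
{"method": "jog_arm", "body": {"moves": [[[0.1,0.7,0,0,0,0]]]}}

```text
clock: 11.35
eef_pos: [618.7, 13.2, 191.2]
eef_rot: [0.61, 1.571, 0.476]
wrist_force: [-0.6, -0.1, -1.8]
finger_gap: 10.1
```

Emit:
{"method": "jog_arm", "body": {"moves": [[[0.1,0.7,0,0,0,0]]]}}

```text
clock: 11.45
eef_pos: [618.8, 13.7, 191.2]
eef_rot: [-0.961, 1.57, -1.095]
wrist_force: [-1.5, -3.1, -0.9]
finger_gap: 9.8
```

Emit:
{"method": "jog_arm", "body": {"moves": [[[0.1,0.7,0,0,0,0]]]}}

```text
clock: 11.55
eef_pos: [618.8, 14.1, 191.3]
eef_rot: [-1.39, 1.57, -1.525]
wrist_force: [-0.6, -2.6, -0.8]
finger_gap: 10.1
```

```bash
python3 -c "
from h import *
st()
grab('wrist');im,W=cloud('wrist'); cv2.imwrite('pics/8.png',cv2.resize(im[140:270,170:345],(700,520),interpolation=2))"
```

```text
t 11.55 pos [618.8  14.1 191.3] gap 10.1 F [-0.6 -2.6 -0.8] M [-0.75  0.28  0.05] | s 309.4 off -0.16 jaw -7.7 want -7.7 turn -0.0 untilt deg [0.06 0.   0.  ]
```

View pics/8.png

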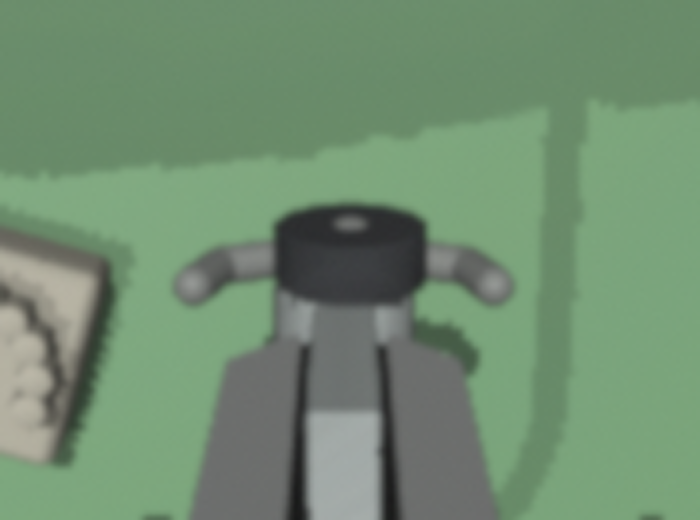

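Contact was felt at about 3 N along the rod, and the crop shows the collar against the disc (350,300). I'll lower it by the raised amount, let the arm settle, then release.

Emit:
{"method": "jog_arm", "body": {"moves": [[[0,0,-0.7,0,0,0],[0,0,-0.5,0,0,0],[0,0,0,0,0,0]]]}}

```text
clock: 11.9
eef_pos: [619.2, 14.1, 190.7]
eef_rot: [-0.415, 1.569, -0.55]
wrist_force: [-0.5, -2.4, -0.7]
finger_gap: 9.9
```

Emit:
{"method": "jog_arm", "body": {"moves": [[[0,0,0,0,0,0],[0,0,0,0,0,0],[0,0,0,0,0,0],[0,0,0,0,0,0],[0,0,0,0,0,0]]], "gripper": -0.3}}

```text
clock: 12.4
eef_pos: [619.2, 14.8, 190.5]
eef_rot: [0.291, 1.569, 0.157]
wrist_force: [0.0, 0.5, -0.5]
finger_gap: 32.6
```

Run:
```python
from h import *
st()
grab('wrist');im,W=cloud('wrist'); cv2.imwrite('pics/9.png',cv2.resize(im[140:330,130:385],(800,596),interpolation=2))
T=W[(W[...,2]>196)&(W[...,2]<208)&(np.hypot(W[...,0]-618,W[...,1]-13)<25)]; print(len(T)); print(cv2.minAreaRect(T[:,:2].astype(np.float32)),T[:,2].mean())
```

```text
t 12.4 pos [619.2  14.8 190.5] gap 32.6 F [ 0.   0.5 -0.5] M [-0.1   0.09 -0.02] | s 310.2 off -0.45 jaw -7.7 want -7.7 turn -0.0 untilt deg [-0.02  0.1   0.  ]
1262
((617.7230224609375, 11.599357604980469), (25.282245635986328, 45.31583786010742), 82.22357177734375) 202.30131317813868
```

View pics/9.png

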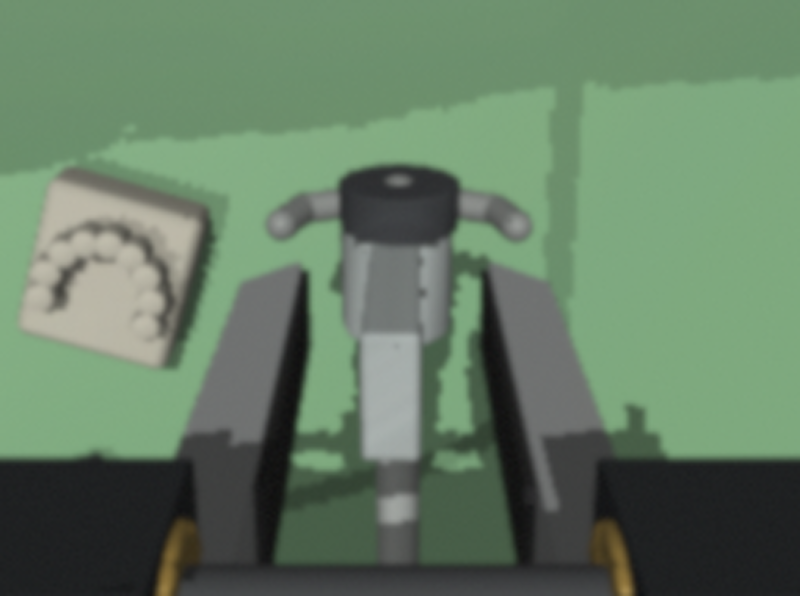

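The fingers are clear on both sides, and the collar (395,290) sits against the disc. I'll retract straight up.

Emit:
{"method": "jog_arm", "body": {"moves": [[[0,0,5,0,0,0],[0,0,15,0,0,0],[0,0,25,0,0,0],[0,0,25,0,0,0],[0,0,10,0,0,0]]]}}

```text
clock: 12.95
eef_pos: [618.3, 14.9, 272.7]
eef_rot: [2.951, 1.569, 2.817]
wrist_force: [-0.4, -0.4, -0.1]
finger_gap: 33.1
```

Emit:
{"method": "jog_arm", "body": {"moves": [[[0,0,0,0,0,0],[0,0,0,0,0,0],[0,0,0,0,0,0]]]}}

```text
clock: 13.25
eef_pos: [618.3, 14.9, 272.3]
eef_rot: [2.85, 1.57, 2.716]
wrist_force: [-0.3, -0.2, -0.7]
finger_gap: 32.9
```

Run:
```python
from h import *
st()
grab('wrist');im,W=cloud('wrist'); z=W[...,2]
near=np.hypot(W[...,0]-618,W[...,1]-13)<40
T=W[near&(z>195)&(z<210)]; p=np.load('/tmp/p.npy'); C,h=cl(p,310.); e=np.array([np.cos(h[0]),np.sin(h[0])])
def rng(T): a=(T[:,:2]-C[0])@e+310; return np.percentile(a,[2,98]).round(1)
print('tab',len(T),rng(T),cv2.minAreaRect(T[:,:2].astype(np.float32)))
D=W[near&(z>163.5)&(z<172)]; print('disc/upper',len(D),rng(D))
c=np.array([-np.sin(p[2]),np.cos(p[2])])*70+cl(p,115)[0][0]; print('dist of tab centre to bend centre', np.hypot(*(np.array(cv2.minAreaRect(T[:,:2].astype(np.float32))[0])-c)))
cv2.imwrite('pics/10.png',im)
s=grab('side'); cv2.imwrite('pics/11.png',cv2.resize(s[140:300,180:380],(750,600),interpolation=2))
```

```text
t 13.25 pos [618.3  14.9 272.3] gap 32.9 F [-0.3 -0.2 -0.7] M [-0.07  0.05  0.01] | s 310.2 off 0.46 jaw -7.7 want -7.7 turn -0.0 untilt deg [-0.03 -0.06 -0.  ]
tab 414 [295.  318.6] ((617.703125, 11.395761489868164), (24.593313217163086, 9.356620788574219), 82.31111907958984)
disc/upper 118 [318.  328.1]
dist of tab centre to bend centre 123.27202616008408
```

View pics/11.png

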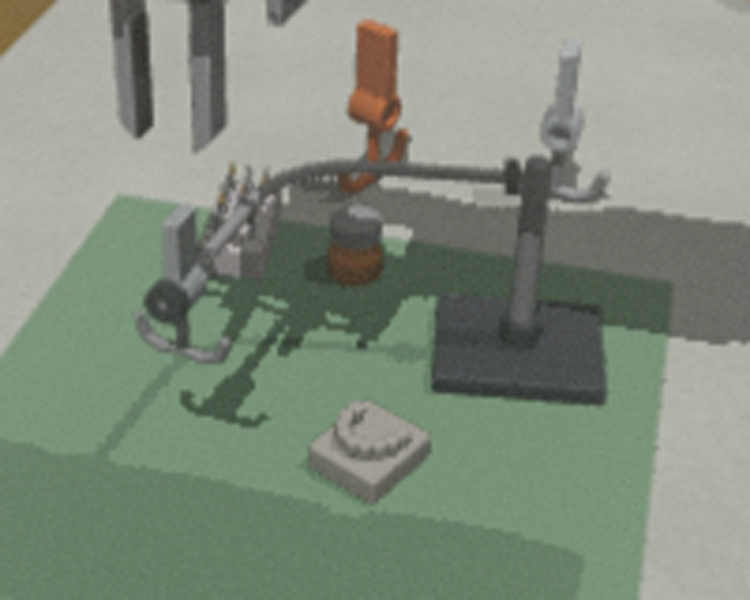

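View pics/10.png

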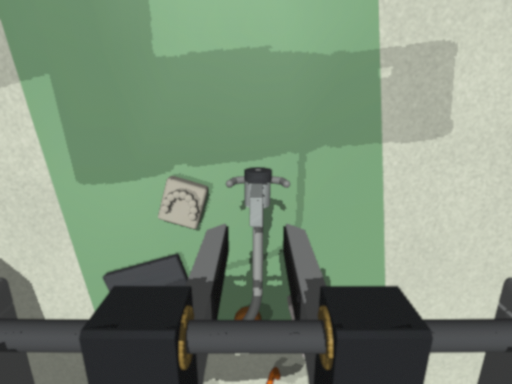

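The tab's far end (s=318.6) meets the disc's near face (318.0). The hanger hangs free at the disc, and the gripper is well clear.

```bash
python3 -c "
from cell import manip
print(manip.sign_off())"
```

```text
the job is handed in; nothing more can be done
None
```

I slid the small grey hanger along the rod and round the bend to the stop disc, released it and retracted. I handed the job in at about 13.3 s on the robot's clock; sign-off reports no verdict.

- **Bend:** I estimated its angle at about 73.5° from the top camera, and the wrist view gave about 74°.
- **Gentleness:** I gripped at 5 N. The wrist force readings, taken at the end of each move call, never went above about 4 N. The highest was about 3.6 N, when the hanger touched the disc. I did not measure the contact force between hanger and rod directly.
- **Home position:** In the last check the tab's far end (318.6 mm along the rod) met the disc's near face (318.0 mm). The camera put the hanger's middle 123.3 mm from the bend's centre. The limit is 121.8 mm and fully home is 124.5 mm, so it is about 1 mm short of nominal, within the 2 mm calibration.
- **Release:** The gripper is about 80 mm above its release height and touching nothing. I took no second picture after release to confirm the hanger was still.
- **Bystanders:** The cast, bur holder and wax jar look undisturbed in the final pictures, though I did not re-measure their positions.
- **Disagreements:** The top-camera and wrist-camera rod fits differed by about 1 mm sideways. The arm touched the stop about 1.6 mm further along than the fit predicted. Both are within calibration.

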